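Turn the spice turntable to bring the red-lidded jar to the front

TASK

Push the spice turntable round by its rim with the fingertips until the jar with the red lid stands at the front, squarely facing the front edge of the granite (the long edge on the robot's side), then take the hand away. Do not touch or lift the jars, and turn smoothly enough that they all stay standing in their places. Leave the bowls, tongs, mug and mwiko where they are.

Things in the scene. Friction and masses are not known exactly. Their poses are not given: they have to be found in the camera images.
- turntable: Round bamboo spice turntable, 280 mm across, with a dark rim, carrying six jars. Origin: on the vertical turning axis, at the deck's underside (40 mm above the table). Turns freely either way, without stops, about its own z (up) against light friction (about 1 N at the rim); left alone it stops within a few degrees. Deck's upper face: 14 mm above the origin. Jars stand at 0, 60, 120, 180, 240, 300 degrees from its x axis.
- rim (a point): Top of the turntable's raised rim, straight out along the turntable's x axis, 136 mm from the turning axis; turns with it. The rim is 8 mm thick (132 to 140 mm from the axis) and rises 22 mm above the deck; the jars stand inside it.
- cutout (a point): Middle of one of six equal finger cut-outs in the rim, at the deck's upper face, 136 mm from the axis; turns with the turntable. Each is 54 mm wide along the rim, open above and down to the deck. They lie midway between jars, at 30, 90, 150, 210, 270, 330 degrees from the turntable's x axis (this one at 30, anticlockwise from above). A fingertip in one can push its end face along the rim.
- front (a point): The front place of the turntable, at deck height (the deck's upper face): the fixed point 82 mm from the turning axis, straight towards the granite's front edge, where the centre of the red-lidded jar must come. It does not turn with the turntable. Its -x axis points squarely to the granite's front edge.
- granite: Dark speckled granite offcut lying fixed on the table, 420 mm (x) by 940 mm (y), 30 mm thick. Origin: centre of its underside; z up. Its front edge is the long edge on its -x side, nearest the robot.
- jar_red: The marked one: the only jar with a bright red lid. A glass spice jar, 44 mm across, 58 mm tall; stands loose on the deck with its centre 82 mm from the turntable axis, one of six jars 60 degrees apart. Origin: centre of the underside; z up; its yaw means nothing.
- jar_a: Steel-lidded jar with turmeric yellow spice. A glass spice jar, 44 mm across, 58 mm tall; stands loose on the deck with its centre 82 mm from the turntable axis, one of six jars 60 degrees apart. Origin: centre of the underside; z up; its yaw means nothing.
- jar_b: Steel-lidded jar with dark brown spice. A glass spice jar, 44 mm across, 58 mm tall; stands loose on the deck with its centre 82 mm from the turntable axis, one of six jars 60 degrees apart. Origin: centre of the underside; z up; its yaw means nothing.
- jar_c: Steel-lidded jar with olive green spice. A glass spice jar, 44 mm across, 58 mm tall; stands loose on the deck with its centre 82 mm from the turntable axis, one of six jars 60 degrees apart. Origin: centre of the underside; z up; its yaw means nothing.
- jar_d: Steel-lidded jar with near black spice. A glass spice jar, 44 mm across, 58 mm tall; stands loose on the deck with its centre 82 mm from the turntable axis, one of six jars 60 degrees apart. Origin: centre of the underside; z up; its yaw means nothing.
- jar_e: Steel-lidded jar with light brown spice. A glass spice jar, 44 mm across, 58 mm tall; stands loose on the deck with its centre 82 mm from the turntable axis, one of six jars 60 degrees apart. Origin: centre of the underside; z up; its yaw means nothing.
- bowls: Nest of three stainless bowls, the largest 200 mm across and 80 mm tall, loose on the granite to the left of the turntable. Origin: centre of the underside. A bystander.
- tongs: Closed steel kitchen tongs with black tips, about 245 mm long, 26 mm wide and 22 mm high, lying across the bowl rim. Origin: middle of the underside, x along the tongs towards the tips. A bystander.
- mug: Blue ceramic mug, 82 mm across, 92 mm tall, with a handle on its +y side, standing on a fixed yellow silicone trivet (160 mm across, 7 mm thick) to the right of the turntable. Origin: centre of the underside. A bystander.
- mwiko: Brown wooden mwiko (flat stirring paddle), 331 mm long, 66 mm wide at the blade, 14 mm thick, lying along the right end of the granite, blade towards the robot. Origin: on the underside, 153 mm from the blade's end; x along the handle. A bystander.

How it is judged:
By the outcome, as a careful person would: the job done as asked, in the order asked, and still so for the second after the job is handed in, with the robot touching nothing.
It also fails if it takes over 58 s, if anything falls off the work surface, if the arm or the gripper's body presses on something with over 40 N, if the wrist force passes 120 N, or if a joint passes its speed limit or range.

ROBOT

A 6-joint arm with a two-finger parallel gripper is mounted at the origin on the work surface. World frame = base frame: x ahead of the robot, y to its left, z up, the work surface at z = 0. Lengths are in mm, angles in degrees, forces in N, time in s.
With the tool pointing down it reaches from about 350 to 975 mm from the base axis. Payload 7.1 kg.
Tool frame: the origin (TCP) lies midway between the tips of the shut fingers; the grasp point (between the pads) lies bot.tcp_to_grasp behind it (bot.tcp_to_grasp is the distance from the TCP to the grasp point, in mm); z points along the fingers, y is the line along which they close (so a half turn about z gives the same grasp; the last joint's range is limited). The gripper opens to 88 mm and grips with 3 to 60 N. Pads are 20 mm wide; open, the fingers measure 115 mm over their backs; the gripper's body (75 mm by 178 mm) begins 61 mm behind the grasp point.
Start: joints at [-68.87, 24.242, 93.386, -0, 62.372, -1.089], TCP at [236.361, -578.566, 222.675] pointing down, gripper open.
Joint ranges: [-172.04, 172.04], [-51.8, 120.97], [4.93, 147.93], [-75.15, 255.16], [6.16, 154.13], [-145.62, 145.62]. Speed limits (degrees/s): [136.94, 136.94, 172.46, 180, 180, 180].

INTERFACE

Orientations are given as [roll, pitch, yaw] about the fixed x, y, z axes, in that order (R = Rz(yaw) Ry(pitch) Rx(roll)).
In Python, from cell import bot gives the robot as it stands.
- The arm moves only by the tool arm_command, never from a script. Its argument "increments" is a list of rows, each an object of numbers: "dx", "dy", "dz": the shift along the tool's x, y, z in cm; "twist": the turn about the tool's z in degrees. A call has 1 to 5 rows; each row is the pose to reach, as a shift and turn from the pose commanded when the call began, along the tool's axes at that moment; what a row does not reach only later rows make up. A row lasts 1/8 s, in which the tool goes at most 62.5 mm and 10.7 degrees, less where a joint would pass 70% of its speed; a pose out of reach is approached as far as the arm can. A call with a gripper value outside its range is refused whole. "jaw" is the opening in per cent of the stroke, from 0 (shut) to 100 (fully open), set as the call begins (left out, the last holds). The fingers move at their own pace and stop on an object; "squeeze" is the grip in N (left out, the last holds). Time passes only in rows, so rows that repeat a pose let the fingers close. It gives the time, the measured TCP pose, the force, the opening and the grip force at its end, in the units of the state.
- bot.observe(): the state, without advancing time (a new reading comes with each control period).
- bot.grab_frame(name): name is "scene" or "top" or "wrist"; returns a dict with "img" (420x560x3 uint8, red, green, blue), "z_map" (420x560 float32, mm along the optical axis (not along the pixel's ray), 0 where there is no reading), "fx", "fy", "cx", "cy" (pixels), "R" (3x3) and "t" (3): a world point X has camera coordinates R X + t; the wrist camera has in their place "hand_eye" (4x4, takes a point from camera to tool coordinates, whose origin is the TCP and whose axes are the flange's). Camera axes: x right, y down, z forward; pixel columns grow to the right and rows downward; lengths in mm; the calibration is good to about 2 mm. A picture is of the moment at which its call begins: read the wrist's pose just before it.
- bot.close_job(): hands the job in; it is judged then, once.
The state is a dict: "clock": time; "qpos": joint angles; "qvel": joint speeds; "joint_efforts": joint torques, N m; "tcp_pos": TCP position; "tcp_rot": TCP orientation; "contact_force": force on the tool from outside, world axes, zero at the start; "torque": the same for the moment, N m; "gripper_width": opening from 0.0 (shut) to 1.0 (fully open); "gripper_force": force on a finger pad.
Only numpy, scipy, OpenCV 4.12 (cv2) and the standard library are available. Lean on these libraries where they do the work, as an engineer would, in place of code of your own. Each camera call takes 0.05 s, during which the arm holds its last target. There are 200 camera calls.

## Working session

There is one attempt and no reset: what is moved stays moved. The work goes in short steps, Python scripts to look and compute and a tool call to move; the robot and the scene stay as the last step left them, time stands still between calls to the robot, and variables do not carry over. Pictures are saved under pics/ and viewed, at most 10 in all, crops included, and the job is handed in when it is done.

Besides the shell and the picture viewer there is one more tool, called after ">>>" by a JSON object that holds its "fn" and its "kwargs", one argument or row to a line. arm_command: Moves the arm, as the interface text tells. Its arguments: {"type":"object","properties":{"increments":{"type":"array"},"jaw":{"type":"number"},"squeeze":{"type":"number"}},"required":["increments"]}

```bash
mkdir -p pics; ls
cat > h.py <<'E'
import numpy as np, cv2
from cell import bot
def ray(f,u,v,z):
    R,t=np.array(f['R']),np.array(f['t']); c=-R.T@t
    d=R.T@np.array([(u-f['cx'])/f['fx'],(v-f['cy'])/f['fy'],1]); return c+d*(z-c[2])/d[2]
def pts(f):
    z=f['z_map']; v,u=np.indices(z.shape); P=np.stack([(u-f['cx'])/f['fx']*z,(v-f['cy'])/f['fy']*z,z],-1)
    return (P-np.array(f['t']))@np.array(f['R'])
E
python3 - <<'E'
from h import *
for n in('top','scene'):
    f=bot.grab_frame(n); cv2.imwrite(f'pics/{n}0.png',f['img'][:,:,::-1]); np.save(n+'.npy',f,allow_pickle=True)
    print(n,f['fx'],f['cx'],f['cy'],-np.array(f['R']).T@f['t'])
print(bot.observe(),bot.tcp_to_grasp)
E
```

```text
pics
top 503.75368572910696 281.1272815575755 215.84311932261105 [ 447.98513984  -48.17670809 1227.50046153]
scene 433.86688244486226 276.20560266308183 211.42143542091634 [1250.7945457   683.03165681  808.09509353]
{'clock': 0.1, 'qpos': array([-6.88700836e+01,  2.42822631e+01,  9.34254792e+01, -1.45456789e-03,
        6.23717452e+01, -1.08902722e+00]), 'qvel': array([-0.02776799, -0.08656083, -0.06222558, -0.01657127, -0.10477544,
       -0.00681407]), 'joint_efforts': array([ 1.81183377e-04, -5.45615029e+01, -2.74325699e+01,  6.45494903e-02,
        1.87718763e-02, -2.91656261e-05]), 'tcp_pos': array([ 236.17870786, -578.12930331,  221.96613463]), 'tcp_rot': array([-1.79920502e+02, -2.23194951e-04,  2.22196189e+01]), 'contact_force': array([-0.35340904,  0.12717809,  0.05155571]), 'torque': array([-0.01337898, -0.02141353, -0.02046146]), 'gripper_force': 0.0, 'gripper_width': 1.0042336121273976} 18.700000000000003
```

View pics/top0.png

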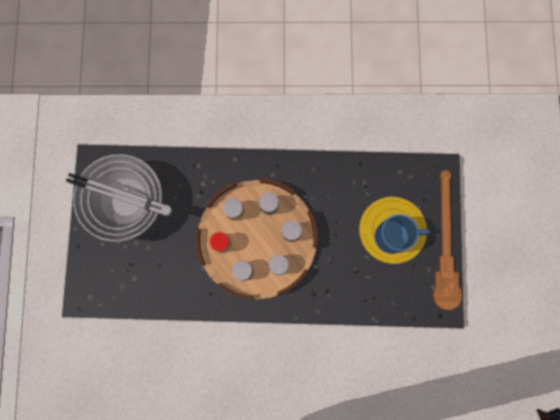

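View pics/scene0.png

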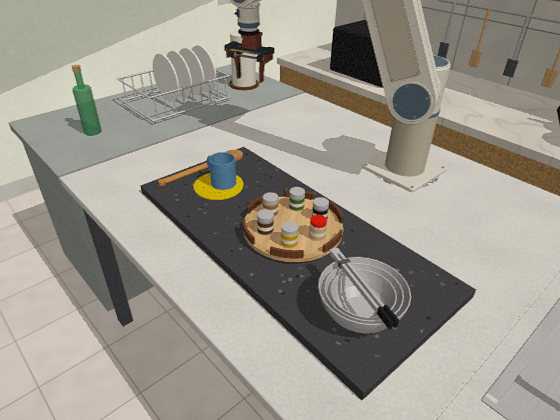

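The top view shows the turntable centred near (258,239) and the red lid at (220,242), so it is on the left (+y) side. The front edge runs along the bottom of the image (y≈320), the tongs' end is at (165,209) and the mug is to the right at (397,232). Next I'll measure the lids, rim and edge.

```bash
cat >> h.py <<'E'
def lids(f):
    P=pts(f); im=f['img'].astype(int); mx,mn=im.max(2),im.min(2)
    red=(im[...,0]>150)&(im[...,1]<70); hi=(abs(P[...,2]-112)<6)
    n,l,s,c=cv2.connectedComponentsWithStats((hi).astype(np.uint8))
    out=[]
    for i in range(1,n):
        if 60<s[i,4]<700: out.append((*ray(f,*c[i],112),s[i,4],red[l==i].mean()))
    return np.array(out)
def fitc(xy):
    A=np.c_[2*xy,np.ones(len(xy))]; s=np.linalg.lstsq(A,(xy**2).sum(1),rcond=None)[0]
    return s[:2],np.sqrt(s[2]+s[:2]@s[:2])
E
python3 - <<'E'
from h import *
np.set_printoptions(precision=1,suppress=True)
f=np.load('top.npy',allow_pickle=True).item()
L=lids(f); print(L)
K=L[np.hypot(L[:,0]-450,L[:,1]-0)<150]
c,r=fitc(K[:,:2]); print('lid circle',c,r,np.degrees(np.arctan2(K[:,1]-c[1],K[:,0]-c[0])),K[:,5])
P=pts(f)
m=(abs(P[...,2]-76)<4)&(np.hypot(P[...,0]-c[0],P[...,1]-c[1])<155)&(np.hypot(P[...,0]-c[0],P[...,1]-c[1])>122)
Q=P[m][:,:2]; print('rim',len(Q),fitc(Q))
a=np.degrees(np.arctan2(*(Q-c).T[::-1]))%360; print(np.histogram(a,72,(0,360))[0])
# granite
g=(abs(P[...,2]-30)<5)&(f['img'].max(2)<90)
n,l,s,cc=cv2.connectedComponentsWithStats(g.astype(np.uint8)); i=1+s[1:,4].argmax(); g=l==i
pt=[]
for u in range(85,445):
    v=np.where(g[:,u])[0]
    if len(v): pt.append(ray(f,u,v.max()+.5,30)[:2])
pt=np.array(pt); vx,vy,x0,y0=cv2.fitLine(pt.astype(np.float32),cv2.DIST_HUBER,0,.01,.01).ravel()
print('edge dir',vx,vy,np.degrees(np.arctan2(vy,vx)),x0,y0)
v=np.argwhere(g); print([ray(f,u,w,30)[:2] for w,u in v[[np.argmin(v@[1,1]),np.argmax(v@[1,1]),np.argmin(v@[1,-1]),np.argmax(v@[1,-1])]]])
print('tongs/high near',P[(P[...,2]>90)&(P[...,1]>c[1]+120)&(P[...,1]<c[1]+250)].min(0) )
print('mug',P[(P[...,2]>100)&(P[...,1]<c[1]-150)&(P[...,0]>350)&(P[...,0]<600)].max(0))
E
```

```text
[[728.2 316.5 112.  229.    0. ]
 [603.6 359.5 112.  248.    0. ]
 [648.8 -14.  112.  295.    0. ]
 [636.3  66.8 112.  291.    0. ]
 [585.7 -65.5 112.  296.    0. ]
 [559.7  96.  112.  300.    0.9]
 [509.2 -36.3 112.  308.    0. ]
 [496.4  44.5 112.  304.    0. ]]Traceback (most recent call last):
  File "<stdin>", line 6, in <module>
IndexError: index 5 is out of bounds for axis 1 with size 5
```

```bash
cat > m.py <<'E'
from h import *
np.set_printoptions(precision=1,suppress=True)
f=np.load('top.npy',allow_pickle=True).item()
L=lids(f)
K=L[np.hypot(L[:,0]-572,L[:,1]-15)<110]
c,r=fitc(K[:,:2]); print('lid circle',c,r,np.degrees(np.arctan2(K[:,1]-c[1],K[:,0]-c[0])),K[:,4])
P=pts(f)
d=np.hypot(P[...,0]-c[0],P[...,1]-c[1])
m=(abs(P[...,2]-76)<4)&(d<155)&(d>122)
Q=P[m][:,:2]; print('rim',len(Q),fitc(Q))
a=np.degrees(np.arctan2(*(Q-c).T[::-1]))%360; print(np.histogram(a,72,(0,360))[0])
g=(abs(P[...,2]-30)<6)&(f['img'].max(2)<90)
n,l,s,cc=cv2.connectedComponentsWithStats(g.astype(np.uint8)); i=1+s[1:,4].argmax(); g=l==i
pt=np.array([ray(f,u,np.where(g[:,u])[0].max()+.5,30)[:2] for u in range(85,445)])
vx,vy,x0,y0=cv2.fitLine(pt.astype(np.float32),cv2.DIST_HUBER,0,.01,.01).ravel()
print('edge dir',vx,vy,np.degrees(np.arctan2(vy,vx)),x0,y0)
v=np.argwhere(g); print([ray(f,u,w,30)[:2] for w,u in v[[np.argmin(v@[1,1]),np.argmax(v@[1,1]),np.argmin(v@[1,-1]),np.argmax(v@[1,-1])]]])
b=(P[...,2]>60)&(d>145)&(d<330); A=np.degrees(np.arctan2(P[...,1]-c[1],P[...,0]-c[0]))[b]%360
for k in range(0,360,10):
    s=(A//10==k//10)
    if s.sum(): print(k,'dmin %.0f zmax %.0f'%(d[b][s].min(),P[...,2][b][s].max()))
E
python3 m.py
```

```text
lid circle [572.7  15.3] 81.74580315059636 [ -21.    39.   -80.9   99.1 -140.9  159. ] [0.  0.  0.  0.9 0.  0. ]
rim 763 (array([572.9,  15.3]), np.float64(135.85839393389193))
[ 0  0  0  0 16 20 18 19 18 16 19 10  0  0  0  0 16 20 18 18 16 19 19  9
  0  0  0  0 14 17 17 18 17 17 15 10  0  0  0  0 14 15 18 18 16 14 20  7
  0  0  0  0 12 21 16 17 16 14 19  8  0  0  0  0 13 16 19 18 17 19 15  5]
edge dir 0.027732586 0.9996154 88.41083 379.4917 -2.601535
[array([805.2, 456.3]), array([ 369.6, -463.9]), array([ 778.7, -473.5]), array([394.1, 469. ])]
50 dmin 259 zmax 115
60 dmin 229 zmax 116
70 dmin 196 zmax 132
80 dmin 231 zmax 116
90 dmin 272 zmax 115
260 dmin 277 zmax 135
270 dmin 277 zmax 133
```

Measurements agree with the given sizes: lid circle 81.7 (82), rim 135.9 (136), gaps at 9°+60k, and edge length.

- **Turn needed:** the front direction is at 178.4° and red is at 99.1°, so the table turns about +79.3° (anticlockwise).
- **Plan:** shut the fingers, enter the cut-out at 129°, and push its end face along tool −x, twisting along with the arc.

>>> {"fn": "arm_command", "kwargs": {
  "increments": [
    {"dx":2.5,"dy":-2.8,"twist":-1},
    {"dx":6.3,"dy":-7,"twist":-2},
    {"dx":10.1,"dy":-11.2,"twist":-3},
    {"dx":14,"dy":-15.5,"twist":-4},
    {"dx":18,"dy":-20,"twist":-5}
  ],
  "jaw": 0,
  "squeeze": 20
}}

```text
validation failed for argument at $.in...
```

```bash
cat > g.py <<'E'
from h import *
import sys
np.set_printoptions(precision=2,suppress=True)
C=np.array([572.8,15.3])
s=bot.observe(); p=s['tcp_pos']; y=np.radians(s['tcp_rot'][2])
v=p[:2]-C; print('t',s['clock'],'p',p,'rot',s['tcp_rot'],'theta',np.degrees(np.arctan2(v[1],v[0]))%360,'r',np.hypot(*v),'F',s['contact_force'],'w',s['gripper_width'])
if len(sys.argv)>1:
    th,r,z=map(float,sys.argv[1:4]); t=np.radians(th)
    d=C+r*np.array([np.cos(t),np.sin(t)])-p[:2]
    print('cm dx,dy,dz,twist',(d@[np.cos(y),np.sin(y)])/10,(d@[np.sin(y),-np.cos(y)])/10,(p[2]-z)/10,s['tcp_rot'][2]-(th-90))
E
python3 g.py 127 138 130
```

```text
t 0.1 p [ 236.18 -578.13  221.97] rot [-179.92   -0.     22.22] theta 240.43603338127153 r 682.2552545460036 F [-0.35  0.13  0.05] w 1.0042336121273976
cm dx,dy,dz,twist 50.08282732004923 -55.54996517309651 9.1966134632414 -14.780381114775661
```

>>> {"fn": "arm_command", "kwargs": {
  "increments": [
    {"dx":2.5,"dy":-2.8,"dz":0,"twist":-1},
    {"dx":6.3,"dy":-7,"dz":0,"twist":-2},
    {"dx":10.1,"dy":-11.2,"dz":0,"twist":-3},
    {"dx":14,"dy":-15.5,"dz":0,"twist":-4},
    {"dx":18,"dy":-20,"dz":0,"twist":-5}
  ],
  "jaw": 0,
  "squeeze": 20
}}

```text
clock: 0.72
tcp_pos: [327.6, -323.6, 222.5]
tcp_rot: [-180.0, -0.0, 27.2]
contact_force: [0.5, -1.2, -0.5]
gripper_width: 0.473
gripper_force: 0.0
```

>>> {"fn": "arm_command", "kwargs": {
  "increments": [
    {"dx":4.2,"dy":-3.9,"dz":0,"twist":-1},
    {"dx":8.4,"dy":-7.8,"dz":0,"twist":-2},
    {"dx":12.6,"dy":-11.7,"dz":0,"twist":-3},
    {"dx":16.8,"dy":-15.6,"dz":0,"twist":-4},
    {"dx":21,"dy":-19.5,"dz":0,"twist":-6}
  ]
}}

```text
clock: 1.35
tcp_pos: [425.2, -54.1, 222.7]
tcp_rot: [180.0, -0.0, 33.3]
contact_force: [1.0, -0.1, -0.6]
gripper_width: 0.005
gripper_force: 0.0
```

```bash
python3 g.py 127 138 130
```

```text
t 1.35 p [425.16 -54.07 222.72] rot [179.99  -0.01  33.27] theta 205.16823303451656 r 163.12446598165621 F [ 1.04 -0.06 -0.58] w 0.004616913708775448
cm dx,dy,dz,twist 15.251915935742556 -11.471778806517392 9.272336142047504 -3.7298246330353777
```

>>> {"fn": "arm_command", "kwargs": {
  "increments": [
    {"dx":4.5,"dy":-3.4,"dz":0,"twist":-1},
    {"dx":8.7,"dy":-6.6,"dz":0,"twist":-2},
    {"dx":12.2,"dy":-9.2,"dz":2,"twist":-3},
    {"dx":14.5,"dy":-10.9,"dz":6,"twist":-3.7},
    {"dx":15.3,"dy":-11.5,"dz":9,"twist":-3.7}
  ]
}}

```text
clock: 1.98
tcp_pos: [489.9, 125.7, 131.2]
tcp_rot: [-180.0, 0.0, 37.0]
contact_force: [0.7, -0.3, 0.8]
gripper_width: 0.006
gripper_force: 0.0
```

```bash
python3 - <<'E'
from h import *
f=bot.grab_frame('wrist'); cv2.imwrite('pics/w1.png',f['img'][:,:,::-1])
E
python3 g.py 127 138 60
```

```text
t 2.025 p [487.96 125.43 128.04] rot [-179.86    0.28   37.02] theta 127.61110565005461 r 139.01727476082232 F [-1.63  0.45 -2.48] w 0.0029931666789868652
cm dx,dy,dz,twist 0.1482437569121456 0.10097575506015946 6.803611060589683 0.015071125649150474
```

View pics/w1.png

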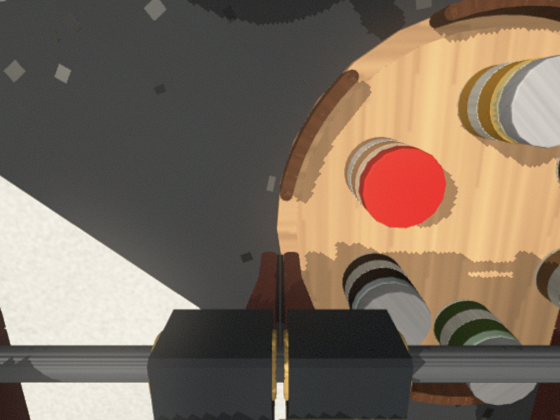

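The wrist view shows the shut fingertips near (280,255), below the end of the rim segment at (288,198). They are in line with the cut-out and clear of the jars. Descending now.

>>> {"fn": "arm_command", "kwargs": {
  "increments": [
    {"dx":0,"dy":0,"dz":1.2,"twist":0},
    {"dx":0,"dy":0,"dz":3,"twist":0},
    {"dx":0,"dy":0,"dz":5,"twist":0},
    {"dx":0,"dy":0,"dz":6.5,"twist":0},
    {"dx":0,"dy":0,"dz":7.1,"twist":0}
  ]
}}

```text
clock: 2.65
tcp_pos: [489.8, 123.7, 61.4]
tcp_rot: [-180.0, 0.0, 36.9]
contact_force: [-0.8, 1.2, 0.1]
gripper_width: 0.004
gripper_force: 0.0
```

```bash
cat >> g.py <<'E'
def arc(deg,r=138):
    a=np.radians(deg); return -r*np.sin(a)/10, r*(1-np.cos(a))/10
print('arc', [(d,*np.round(arc(d),2)) for d in (1,2,3,4,5,6,8,9,10,12,15)])
E
python3 g.py 133 138 61
```

```text
t 2.65 p [489.85 123.67  61.4 ] rot [-179.99    0.02   36.88] theta 127.43172825151842 r 136.47886607814516 F [-0.84  1.21  0.11] w 0.00405541421030779
cm dx,dy,dz,twist -1.3398118918271889 -0.0741348612755817 0.04018096891630307 -6.118383340278328
arc [(1, np.float64(-0.24), np.float64(0.0)), (2, np.float64(-0.48), np.float64(0.01)), (3, np.float64(-0.72), np.float64(0.02)), (4, np.float64(-0.96), np.float64(0.03)), (5, np.float64(-1.2), np.float64(0.05)), (6, np.float64(-1.44), np.float64(0.08)), (8, np.float64(-1.92), np.float64(0.13)), (9, np.float64(-2.16), np.float64(0.17)), (10, np.float64(-2.4), np.float64(0.21)), (12, np.float64(-2.87), np.float64(0.3)), (15, np.float64(-3.57), np.float64(0.47))]
```

>>> {"fn": "arm_command", "kwargs": {
  "increments": [
    {"dx":-0.24,"dy":0,"dz":0,"twist":-1},
    {"dx":-0.6,"dy":0.01,"dz":0,"twist":-2.5},
    {"dx":-0.96,"dy":0.03,"dz":0,"twist":-4},
    {"dx":-1.3,"dy":0.05,"dz":0,"twist":-5.4},
    {"dx":-1.6,"dy":0.1,"dz":0,"twist":-6.7}
  ]
}}

```text
clock: 3.28
tcp_pos: [477.6, 113.6, 61.8]
tcp_rot: [180.0, -0.0, 43.7]
contact_force: [-0.4, 0.4, -0.1]
gripper_width: 0.008
gripper_force: 0.0
```

>>> {"fn": "arm_command", "kwargs": {
  "increments": [
    {"dx":-0.29,"dy":0,"dz":0,"twist":-1.2},
    {"dx":-0.58,"dy":0.01,"dz":0,"twist":-2.4},
    {"dx":-0.87,"dy":0.03,"dz":0,"twist":-3.6},
    {"dx":-1.2,"dy":0.05,"dz":0,"twist":-5},
    {"dx":-1.56,"dy":0.09,"dz":0,"twist":-6.5}
  ]
}}

```text
clock: 3.9
tcp_pos: [467.0, 102.2, 61.7]
tcp_rot: [180.0, -0.0, 50.2]
contact_force: [0.9, 0.7, 1.1]
gripper_width: 0.004
gripper_force: 0.4
```

```bash
cat > k.py <<'E'
from h import *
np.set_printoptions(precision=1,suppress=True)
f=bot.grab_frame('top'); L=lids(f); C=np.array([572.8,15.3])
v=L[:,:2]-C; k=abs(np.hypot(*v.T)-82)<8; print(np.c_[np.degrees(np.arctan2(v[:,1],v[:,0]))%360,np.hypot(*v.T),L[:,3:]][k])
E
python3 g.py; python3 k.py
```

```text
t 3.9 p [467.04 102.16  61.72] rot [179.99  -0.01  50.22] theta 140.6022313361662 r 136.8562422710792 F [0.86 0.69 1.1 ] w 0.004227482005262106
arc [(1, np.float64(-0.24), np.float64(0.0)), (2, np.float64(-0.48), np.float64(0.01)), (3, np.float64(-0.72), np.float64(0.02)), (4, np.float64(-0.96), np.float64(0.03)), (5, np.float64(-1.2), np.float64(0.05)), (6, np.float64(-1.44), np.float64(0.08)), (8, np.float64(-1.92), np.float64(0.13)), (9, np.float64(-2.16), np.float64(0.17)), (10, np.float64(-2.4), np.float64(0.21)), (12, np.float64(-2.87), np.float64(0.3)), (15, np.float64(-3.57), np.float64(0.47))]
[[343.9  81.6 294.    0. ]
 [ 44.   81.7 295.    0. ]
 [284.   81.8 296.    0. ]
 [ 99.8  85.4 179.    0.8]
 [224.   81.9 306.    0. ]
 [167.5  85.2 207.    0. ]]
```

The table turned 5.0° with all jars in place, so pushing works. The finger leads red by 36.6°, so it should end at θ≈215.

>>> {"fn": "arm_command", "kwargs": {
  "increments": [
    {"dx":-0.38,"dy":0,"dz":0,"twist":-1.6},
    {"dx":-0.82,"dy":0.02,"dz":0,"twist":-3.4},
    {"dx":-1.3,"dy":0.06,"dz":0,"twist":-5.4},
    {"dx":-1.8,"dy":0.12,"dz":0,"twist":-7.5},
    {"dx":-2.3,"dy":0.19,"dz":0,"twist":-9.6}
  ]
}}

```text
clock: 4.58
tcp_pos: [453.8, 83.2, 61.7]
tcp_rot: [180.0, -0.0, 59.8]
contact_force: [0.7, 0.1, -0.0]
gripper_width: 0.008
gripper_force: 0.4
```

>>> {"fn": "arm_command", "kwargs": {
  "increments": [
    {"dx":-0.53,"dy":0.01,"dz":0,"twist":-2.2},
    {"dx":-1.05,"dy":0.04,"dz":0,"twist":-4.4},
    {"dx":-1.57,"dy":0.09,"dz":0,"twist":-6.6},
    {"dx":-2.1,"dy":0.16,"dz":0,"twist":-8.8},
    {"dx":-2.62,"dy":0.25,"dz":0,"twist":-11}
  ]
}}

```text
clock: 5.2
tcp_pos: [442.9, 59.3, 61.8]
tcp_rot: [180.0, -0.0, 70.8]
contact_force: [0.5, 0.1, 0.2]
gripper_width: 0.001
gripper_force: 0.4
```

>>> {"fn": "arm_command", "kwargs": {
  "increments": [
    {"dx":-0.53,"dy":0.01,"dz":0,"twist":-2.2},
    {"dx":-1.05,"dy":0.04,"dz":0,"twist":-4.4},
    {"dx":-1.57,"dy":0.09,"dz":0,"twist":-6.6},
    {"dx":-2.1,"dy":0.16,"dz":0,"twist":-8.8},
    {"dx":-2.62,"dy":0.25,"dz":0,"twist":-11}
  ]
}}

```text
clock: 5.82
tcp_pos: [436.5, 33.8, 61.8]
tcp_rot: [180.0, -0.0, 81.8]
contact_force: [1.5, 1.4, 0.4]
gripper_width: 0.006
gripper_force: 0.4
```

```bash
python3 g.py|head -1; python3 k.py
```

```text
t 5.825 p [436.51  33.77  61.77] rot [179.97  -0.01  81.85] theta 172.28080089003168 r 137.5313295296289 F [1.5  1.4  0.39] w 0.005718331632167526
[[ 16.   81.8 292.    0. ]
 [316.   81.8 291.    0. ]
 [ 76.   81.8 300.    0. ]
 [255.9  81.7 293.    0. ]
 [134.3  84.7 249.    0.8]
 [204.4  80.9 101.    0. ]]
```

>>> {"fn": "arm_command", "kwargs": {
  "increments": [
    {"dx":-0.38,"dy":0.01,"dz":0,"twist":-1.6},
    {"dx":-0.86,"dy":0.03,"dz":0,"twist":-3.6},
    {"dx":-1.38,"dy":0.07,"dz":0,"twist":-5.8},
    {"dx":-1.9,"dy":0.13,"dz":0,"twist":-8},
    {"dx":-2.4,"dy":0.21,"dz":0,"twist":-10}
  ]
}}

```text
clock: 6.5
tcp_pos: [435.1, 9.8, 61.7]
tcp_rot: [180.0, -0.0, 91.8]
contact_force: [0.3, 0.6, 0.2]
gripper_width: 0.003
gripper_force: 0.4
```

>>> {"fn": "arm_command", "kwargs": {
  "increments": [
    {"dx":-0.53,"dy":0.01,"dz":0,"twist":-2.2},
    {"dx":-1.05,"dy":0.04,"dz":0,"twist":-4.4},
    {"dx":-1.57,"dy":0.09,"dz":0,"twist":-6.6},
    {"dx":-2.1,"dy":0.16,"dz":0,"twist":-8.8},
    {"dx":-2.62,"dy":0.25,"dz":0,"twist":-11}
  ]
}}

```text
clock: 7.12
tcp_pos: [438.4, -16.3, 61.7]
tcp_rot: [180.0, -0.0, 102.8]
contact_force: [0.6, 1.1, -0.0]
gripper_width: 0.004
gripper_force: 0.4
```

>>> {"fn": "arm_command", "kwargs": {
  "increments": [
    {"dx":-0.5,"dy":0.01,"dz":0,"twist":-2.1},
    {"dx":-0.98,"dy":0.04,"dz":0,"twist":-4.1},
    {"dx":-1.43,"dy":0.08,"dz":0,"twist":-6},
    {"dx":-1.88,"dy":0.13,"dz":0,"twist":-7.8},
    {"dx":-2.28,"dy":0.19,"dz":0,"twist":-9.5}
  ]
}}

```text
clock: 7.75
tcp_pos: [445.1, -38.1, 61.7]
tcp_rot: [-180.0, -0.0, 112.3]
contact_force: [0.1, 0.6, 0.4]
gripper_width: 0.008
gripper_force: 0.4
```

>>> {"fn": "arm_command", "kwargs": {
  "increments": [
    {"dx":-0.36,"dy":0.01,"dz":0,"twist":-1.5},
    {"dx":-0.67,"dy":0.02,"dz":0,"twist":-2.8},
    {"dx":-0.96,"dy":0.03,"dz":0,"twist":-4},
    {"dx":-1.2,"dy":0.05,"dz":0,"twist":-5},
    {"dx":-1.39,"dy":0.07,"dz":0,"twist":-5.8}
  ]
}}

```text
clock: 8.38
tcp_pos: [451.1, -50.7, 61.7]
tcp_rot: [-180.0, -0.0, 118.1]
contact_force: [0.7, 0.7, 0.6]
gripper_width: 0.001
gripper_force: 0.4
```

```bash
python3 g.py|head -1; python3 k.py
```

```text
t 8.375 p [451.12 -50.7   61.66] rot [-180.     -0.    118.07] theta 208.4766773116791 r 138.42465501810236 F [0.7  0.71 0.55] w 0.0009427750819953596
[[352.   81.7 292.    0. ]
 [ 52.2  81.5 292.    0. ]
 [292.2  81.7 295.    0. ]
 [112.3  81.9 302.    0. ]
 [237.7  87.  144.    0. ]
 [165.7  81.7 153.    0.7]]
```

>>> {"fn": "arm_command", "kwargs": {
  "increments": [
    {"dx":-0.24,"dy":0,"dz":0,"twist":-1},
    {"dx":-0.55,"dy":0.01,"dz":0,"twist":-2.3},
    {"dx":-0.86,"dy":0.02,"dz":0,"twist":-3.6},
    {"dx":-1.13,"dy":0.04,"dz":0,"twist":-4.7},
    {"dx":-1.3,"dy":0.06,"dz":0,"twist":-5.4}
  ]
}}

```text
clock: 9.05
tcp_pos: [457.8, -62.0, 61.7]
tcp_rot: [-180.0, -0.0, 123.5]
contact_force: [-0.4, 0.8, 0.4]
gripper_width: 0.007
gripper_force: 0.4
```

```bash
sleep 0; python3 g.py|head -1; python3 k.py; python3 k.py
```

```text
t 9.05 p [457.82 -61.95  61.68] rot [-180.     -0.    123.46] theta 213.8964943850792 r 138.51806859690183 F [-0.44  0.76  0.4 ] w 0.0066337196373683575
[[357.8  81.7 289.    0. ]
 [ 57.6  81.7 292.    0. ]
 [297.6  81.7 300.    0. ]
 [117.7  81.9 308.    0. ]
 [243.7  87.1 128.    0. ]
 [173.   81.4 198.    0.8]]
[[358.   81.8 291.    0. ]
 [ 58.   81.8 293.    0. ]
 [297.8  81.9 297.    0. ]
 [117.8  81.9 308.    0. ]
 [243.6  87.1 129.    0. ]
 [173.1  81.3 202.    0.8]]
```

>>> {"fn": "arm_command", "kwargs": {
  "increments": [
    {"dx":-0.06,"dy":0,"dz":0,"twist":-0.2},
    {"dx":-0.12,"dy":0,"dz":0,"twist":-0.5},
    {"dx":-0.12,"dy":0,"dz":0,"twist":-0.5},
    {"dx":-0.12,"dy":0,"dz":0,"twist":-0.5}
  ]
}}

```text
clock: 9.65
tcp_pos: [458.4, -62.8, 61.7]
tcp_rot: [-180.0, 0.0, 123.9]
contact_force: [0.0, 0.2, 1.1]
gripper_width: 0.005
gripper_force: 0.1
```

```bash
python3 g.py|head -1; python3 k.py
```

```text
t 9.65 p [458.37 -62.79  61.68] rot [-180.      0.    123.92] theta 214.31126804902132 r 138.54216307316372 F [0.   0.23 1.06] w 0.004786410208481506
[[358.   81.9 290.    0. ]
 [ 58.2  81.8 298.    0. ]
 [297.8  81.8 298.    0. ]
 [118.1  81.8 305.    0. ]
 [244.2  87.1 129.    0. ]
 [173.6  81.8 197.    0.8]]
```

>>> {"fn": "arm_command", "kwargs": {
  "increments": [
    {"dx":-0.05,"dy":0,"dz":0,"twist":-0.2},
    {"dx":-0.1,"dy":0,"dz":0,"twist":-0.4},
    {"dx":-0.1,"dy":0,"dz":0,"twist":-0.4},
    {"dx":-0.1,"dy":0,"dz":0,"twist":-0.4}
  ]
}}

```text
clock: 10.2
tcp_pos: [459.0, -63.6, 61.7]
tcp_rot: [180.0, 0.0, 124.3]
contact_force: [-0.5, 0.5, -0.4]
gripper_width: 0.005
gripper_force: 0.1
```

>>> {"fn": "arm_command", "kwargs": {
  "increments": [
    {"dx":0.3,"dy":0,"dz":0,"twist":0},
    {"dx":0.9,"dy":0,"dz":0,"twist":0},
    {"dx":1.1,"dy":0,"dz":0,"twist":0},
    {"dx":1.1,"dy":0,"dz":-1,"twist":0},
    {"dx":1.1,"dy":0,"dz":-3,"twist":0}
  ]
}}

```text
clock: 10.82
tcp_pos: [452.3, -54.4, 92.0]
tcp_rot: [-179.9, -0.1, 124.3]
contact_force: [0.2, 0.1, 0.6]
gripper_width: 0.004
gripper_force: 0.0
```

>>> {"fn": "arm_command", "kwargs": {
  "increments": [
    {"dx":0,"dy":0,"dz":-3,"twist":0},
    {"dx":0,"dy":0,"dz":-7,"twist":0},
    {"dx":0,"dy":-3,"dz":-11,"twist":0},
    {"dx":0,"dy":-6,"dz":-13,"twist":0},
    {"dx":0,"dy":-7,"dz":-14,"twist":0}
  ]
}}

```text
clock: 11.45
tcp_pos: [394.4, -94.5, 233.3]
tcp_rot: [179.9, 0.1, 124.3]
contact_force: [0.3, -0.1, -0.8]
gripper_width: 0.006
gripper_force: 0.0
```

```bash
python3 g.py|head -1; python3 k.py
python3 - <<'E'
from h import *
f=bot.grab_frame('top'); cv2.imwrite('pics/t2.png',f['img'][:,:,::-1])
f=bot.grab_frame('scene'); cv2.imwrite('pics/s2.png',f['img'][:,:,::-1])
E
```

```text
t 11.45 p [394.39 -94.55 233.26] rot [179.91   0.1  124.25] theta 211.6206747858017 r 209.51140328025528 F [ 0.28 -0.06 -0.82] w 0.006445199372885941
[[358.3  81.6 291.    0. ]
 [ 58.6  81.7 296.    0. ]
 [298.4  81.6 294.    0. ]
 [118.5  81.9 302.    0. ]
 [238.4  81.9 298.    0. ]
 [178.5  81.8 301.    0.9]]
```

View pics/s2.png

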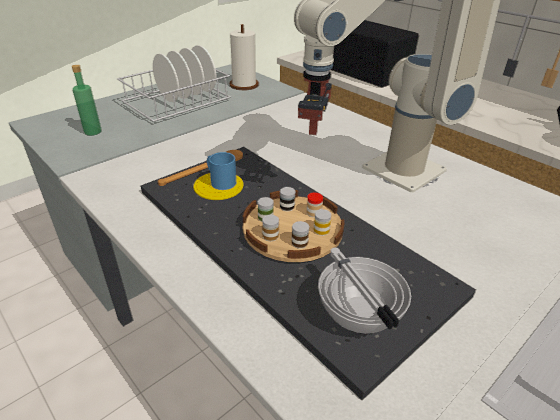

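The scene view shows the red lid at (315,199), on the robot's side. All six jars are standing, the bystanders haven't moved, and the hand is clear. The red jar measures 178.5° against the 178.4° target.

```bash
python3 -c "
from cell import bot
print(bot.close_job())"
```

```text
the job is handed in; nothing more can be done
None
```

The turntable was turned about 79° anticlockwise: the red-lidded jar now faces the granite's front edge to about 0.1° by the top camera, all six jars are still standing in place, the bystanders look unmoved, the hand is clear, and the job was handed in at about 11.6 s.

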